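# Find the paperweight that still grips the copy board

## Task

One of the three look-alike brass-topped paperweights still has a good rubber sole; the other two have gone slick. Drag each of the three along the tabletop for about 5 centimetres, leave it where the drag ends, and feel which one drags hard; then lift that one and lay it flat on the middle of the sloping copy board, where it must stay put and hold the print. Leave the two slick ones standing on the tabletop.

Things in the scene. Friction and masses are not known exactly. Their poses are not given: they have to be found in the camera images.
- weight_a_mid (a point): One of three alike loose paperweights: steel block 44 mm (its x, roughly away from the robot) by 60 mm (y) by 32 mm high, brass top, dark sole 4 mm thick set 2 mm in from the sides, 0.75 kg. Point: its centre, 16 mm up. Pushed slowly along the table at half height or lower it resists with 3 to 10 N if its sole is good, under 2 N if slick; which one is good differs each time and cannot be seen.
- weight_b_mid (a point): One of three alike loose paperweights: steel block 44 mm (its x, roughly away from the robot) by 60 mm (y) by 32 mm high, brass top, dark sole 4 mm thick set 2 mm in from the sides, 0.75 kg. Point: its centre, 16 mm up. Pushed slowly along the table at half height or lower it resists with 3 to 10 N if its sole is good, under 2 N if slick; which one is good differs each time and cannot be seen.
- weight_c_mid (a point): One of three alike loose paperweights: steel block 44 mm (its x, roughly away from the robot) by 60 mm (y) by 32 mm high, brass top, dark sole 4 mm thick set 2 mm in from the sides, 0.75 kg. Point: its centre, 16 mm up. Pushed slowly along the table at half height or lower it resists with 3 to 10 N if its sole is good, under 2 N if slick; which one is good differs each time and cannot be seen.
- board_mid (a point): The middle of the top face of a small wooden copy board with a cream print on it, 30 mm above the table. The board is fixed, 150 mm (its x, up the slope) by 130 mm (its y, level) and slopes up by 14 degrees away from the robot; z is square to its face. It stands left or right of the weights; a flat tray of metal type stands on the other side.

How it is judged:
By the outcome, as a careful person would: the job done as asked, in the order asked, and still so for the second after the job is handed in, with the robot touching nothing.
It also fails if it takes over 72 s, if anything falls off the work surface, if the arm or the gripper's body presses on something with over 40 N, if the wrist force passes 120 N, or if a joint passes its speed limit or range.

## Robot

A 7-joint arm with a two-finger parallel gripper is mounted at the origin on the work surface. World frame = base frame: x ahead of the robot, y to its left, z up, the work surface at z = 0. Lengths are in m, angles in rad, forces in N, time in s.
With the tool pointing down it reaches from about 0.425 to 0.925 m from the base axis. Payload 6.8 kg.
Tool frame: the origin (TCP) lies between the finger pads; the fingertips stand 14 mm ahead of it and the grasp point (between the pads) lies 5 mm behind it; z points along the fingers, y is the line along which they close (so a half turn about z gives the same grasp; the last joint's range is limited). The gripper opens to 85 mm and grips with 20 to 120 N. Pads are 22 mm wide; open, the fingers measure 114 mm over their backs; the gripper's body (76 mm by 85 mm) begins 54 mm behind the grasp point. The pads swing forward as they close: fully open they stand 13 mm farther back than shut.
Start: joints at [-1.435, 0.477, 0.022, 1.555, -0.011, 1.109, -0.083], TCP at [0.163, 0.655, 0.245] pointing down, gripper open.
Joint ranges: [-2.96, 2.96], [-0.34, 2.1], [-1.41, 1.46], [0.24, 2.44], [-1.37, 4.51], [0.17, 1.92], [-2.96, 2.96]. Speed limits (rad/s): [2.39, 2.39, 3.14, 3.14, 3.14, 3.14, 3.14].

## Interface

Orientations are given as a rotation vector (axis times angle).
In Python, from bench import r, eyes, ticket gives the robot as it stands. The module is installed in compiled form; this text tells all that it offers.
- The arm moves only by the tool arm_command, never from a script. Its argument "plan" is text: rows parted by semicolons, each of 4 numbers parted by spaces: the shift along the tool's x, y, z in m, then the turn about the tool's z in degrees. In form: tx ty tz yaw; .... A call has 1 to 20 rows; each row shifts and turns the commanded pose from where the row before left it, along the tool's axes as they then stand; what a row does not reach is not made up. A row lasts 1/8 s, in which the tool goes at most 62.5 mm and 10.7 degrees, less where a joint would pass 70% of its speed; a pose out of reach is approached as far as the arm can. A call is refused whole if a number of a shift passes 0.0625 or a number of a turn 10.7, either way. A call with a gripper value outside its range is refused whole. "hand" is the closure, from -1 (fully open) to 1 (shut), set as the call begins (left out, the last holds). The fingers move at their own pace and stop on an object; "grip_force" is the grip in N (left out, the last holds). Time passes only in rows, so rows that do not move let the fingers close. It gives the time, the measured TCP pose, the force, the opening and the grip force at its end, in the units of the state.
- r.get_obs(): the state, without advancing time (a new reading comes with each control period).
- eyes.grab_frame(name): name is "scene" or "top" or "wrist"; returns (picture, depth): 384x512x3 uint8, red, green, blue; 384x512 float32, m along the optical axis (not along the pixel's ray), 0 where there is no reading.
- eyes.calibration(name): a dict with "fov_y" (degrees; the focal length in pixels is half the picture's height over the tangent of half this angle, whatever the lens; pixels are square), "cx", "cy" (the principal point, pixels), "origin" and "attitude" of the camera in the world; the wrist camera has in their place "tool_from_camera" (4x4, takes a point from camera to tool coordinates, whose origin is the TCP and whose axes are the flange's). Camera axes: x right, y up, looking along -z (the intrinsics and any distortion apply to the point x, -y, -z); pixel columns grow to the right and rows downward; lengths in m; the calibration is good to about 2 mm. A picture is of the moment at which its call begins: read the wrist's pose just before it. calibration takes no time and is no camera call.
- ticket.hand_in(): hands the job in; it is judged then, once.
The state is a dict: "clock": time; "joints": joint angles; "qvel": joint speeds; "tau": joint torques, N m; "tcp_pos": TCP position; "orientation": TCP orientation; "contact_force": force on the tool from outside, world axes, zero at the start; "moment": the same for the moment, N m; "grip_width": finger opening in m; "gripper_force": force on a finger pad.
Only numpy, scipy, OpenCV 4.12 (cv2) and the standard library are available. Lean on these libraries where they do the work, as an engineer would, in place of code of your own. Each camera call takes 0.05 s, during which the arm holds its last target. There are 200 camera calls.

## Working session

There is one attempt and no reset: what is moved stays moved. The work goes in short steps, Python scripts to look and compute and a tool call to move; the robot and the scene stay as the last step left them, time stands still between calls to the robot, and variables do not carry over. Pictures are saved under pics/ and viewed, at most 10 in all, crops included, and the job is handed in when it is done.

Besides the shell and the picture viewer there is one more tool, called after "Call:" by a JSON object that holds its "name" and its "arguments". arm_command: Moves the arm, as the interface text tells. Its arguments: {"type":"object","properties":{"plan":{"type":"string"},"hand":{"type":"number"},"grip_force":{"type":"number"}},"required":["plan"]}

```bash
mkdir -p pics; python3 - <<'E'
from bench import r,eyes,ticket
import cv2,numpy as np
o=r.get_obs()
for k,v in o.items(): print(k,np.round(v,4))
for n in("scene","top"):
    p,d=eyes.grab_frame(n); cv2.imwrite(f"pics/{n}0.png",p[...,::-1]); np.savez(f"{n}0.npz",p=p,d=d)
for n in("scene","top","wrist"): print(n,eyes.calibration(n))
E
```

```text
clock 0.0
joints [-1.4351  0.4778  0.0223  1.5564 -0.0115  1.1093 -0.0831]
qvel [-0.0021  0.0017 -0.0011 -0.0009  0.0007 -0.0025 -0.001 ]
tau [-4.00000e-04 -5.96465e+01  1.60800e+00 -2.81189e+01  1.25000e-02
  9.50000e-03  0.00000e+00]
tcp_pos [0.1628 0.6545 0.2443]
orientation [-3.8190e-01 -3.1182e+00  2.9000e-03]
contact_force [ 0.196   0.196  -0.3183]
moment [ 0.0185 -0.016  -0.004 ]
gripper_force 0.0
grip_width 0.0855
scene {'fov_y': 50.719945673994324, 'cx': 254.46564512669664, 'cy': 193.72296597086432, 'origin': array([ 0.8456231 , -0.62721064,  0.83875436]), 'attitude': array([0.73177927, 0.1910529 , 0.51406744])}
top {'fov_y': 43.98696859312283, 'cx': 259.45519172994875, 'cy': 187.8224426428818, 'origin': array([4.01928834e-01, 1.46521948e-04, 1.31461966e+00]), 'attitude': array([ 0.04321983, -0.05042157, -1.57350397])}
wrist {'fov_y': 62.83245230590428, 'cx': 256.13578688318864, 'cy': 194.90770953795544, 'tool_from_camera': array([[-5.39846300e-04,  9.61569467e-01,  2.74561229e-01,
         6.98755593e-02],
       [ 9.99999658e-01,  3.47193985e-04,  7.50269733e-04,
         1.04429517e-03],
       [ 6.26110460e-04,  2.74561541e-01, -9.61569326e-01,
        -1.28732225e-01],
       [ 0.00000000e+00,  0.00000000e+00,  0.00000000e+00,
         1.00000000e+00]])}
```

View pics/top0.png

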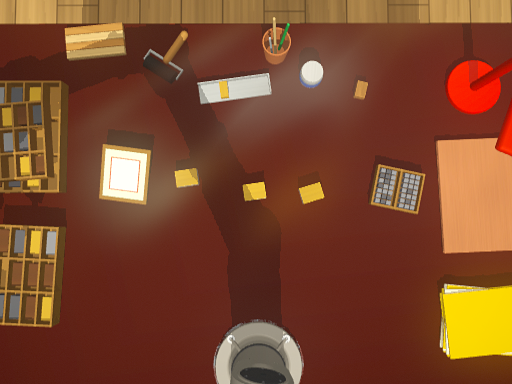

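View pics/scene0.png

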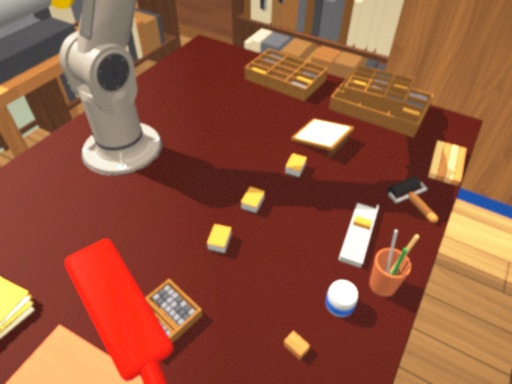

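The top view shows three weights at about (186,178), (255,191) and (312,193), the board at (125,174) and the type tray at (398,188). The scene view agrees. Next I localise them with depth.

```bash
cat > h.py <<'E'
import numpy as np,cv2
from scipy.spatial.transform import Rotation as R
from bench import r,eyes,ticket
def cam(n,o=None):
    c=eyes.calibration(n); f=192/np.tan(np.radians(c["fov_y"]/2))
    if n=="wrist":
        T=np.eye(4);T[:3,:3]=R.from_rotvec(o["orientation"]).as_matrix();T[:3,3]=o["tcp_pos"];T=T@c["tool_from_camera"]
        return c,f,T[:3,:3],T[:3,3]
    return c,f,R.from_rotvec(c["attitude"]).as_matrix(),np.array(c["origin"])
def cloud(n,d,o=None):
    c,f,M,t=cam(n,o); v,u=np.mgrid[:384,:512]
    P=np.stack([(u-c["cx"])/f*d,-(v-c["cy"])/f*d,-d],-1)
    return P@M.T+t
E
python3 - <<'E'
from h import *
z=np.load("top0.npz");p,d=z["p"],z["d"];W=cloud("top",d)
hsv=cv2.cvtColor(p,cv2.COLOR_RGB2HSV)
for u,v in[(220,240),(300,240),(125,174),(398,188),(258,365)]: print(u,v,W[v,u].round(4),d[v,u])
m=cv2.inRange(hsv,(20,90,120),(35,255,255))
n,l,s,c=cv2.connectedComponentsWithStats(m)
for i in range(1,n):
    if s[i,4]>150:
        q=W[l==i];print(c[i],s[i,4],np.median(q,0).round(4),cv2.minAreaRect((q[:,:2]*1000).astype(np.float32)))
# board plane
sub=W[140:210,98:155].reshape(-1,3);sub=sub[(sub[:,2]>.006)]
for u in[(105,150),(145,150),(105,195),(145,198),(125,174)]: print(u,W[u[1],u[0]].round(4))
o=r.get_obs();pw,dw=eyes.grab_frame("wrist");cv2.imwrite("pics/w0.png",pw[...,::-1])
Ww=cloud("wrist",dw,o);print(Ww[192,256],Ww[100,100])
E
```

```text
220 240 [ 0.3369  0.1031 -0.0004] 1.3083308
300 240 [ 0.3364 -0.1166  0.0058] 1.3030771
125 174 [0.5176 0.3594 0.0257] 1.2918714
398 188 [ 0.4771 -0.3822  0.0274] 1.291174
258 365 [ 0.0679 -0.0004  0.2237] 1.0690516
[92.2746114  36.31088083] 386 [0.9031 0.4591 0.0175] ((695.7887573242188, 225.53280639648438), (729.291748046875, 129.3985595703125), 47.548988342285156)
[95.06484642 51.63481229] 293 [0.8595 0.45   0.0176] ((674.7219848632812, 229.13607788085938), (701.6268310546875, 123.00072479248047), 49.954315185546875)
[34.9205298  93.37086093] 151 [0.738  0.6036 0.037 ] ((728.97802734375, 600.0853271484375), (63.47795104980469, 37.05830001831055), 19.069618225097656)
[  6.61111111 116.5       ] 162 [0.6641 0.6544 0.0832] ((547.6235961914062, 332.46856689453125), (724.1262817382812, 47.96622085571289), 70.11640930175781)
[ 24.55113636 165.85227273] 176 [0.5341 0.6044 0.0837] ((537.59130859375, 604.04248046875), (34.9325065612793, 52.5509147644043), 89.2237548828125)
[186.01983003 177.1388102 ] 353 [0.5083 0.1925 0.032 ] ((475.77294921875, 107.30487060546875), (252.0499267578125, 64.
[... 375 characters left out ...]
14286] 224 [0.3352 0.5933 0.0374] ((356.3668212890625, 307.3981628417969), (62.27699279785156, 619.3329467773438), 3.964493989944458)
[477.01204565 321.18279797] 4732 [ 0.1214 -0.584   0.0319] ((188.602294921875, -337.26416015625), (763.6583251953125, 232.90081787109375), 74.65772247314453)
[ 45.89867841 308.46696035] 227 [0.1605 0.5607 0.037 ] ((286.9512939453125, 302.71221923828125), (61.50689697265625, 644.4224853515625), 26.259305953979492)
(105, 150) [0.5805 0.4081 0.0463]
(145, 150) [0.5803 0.3011 0.0455]
(105, 195) [0.461  0.4154 0.0174]
(145, 198) [0.4524 0.3061 0.0185]
(125, 174) [0.5176 0.3594 0.0257]
[0.18493608 0.64937165 0.0372369 ] [4.67632922e-02 5.01022700e-01 4.47752951e-04]
```

View pics/w0.png

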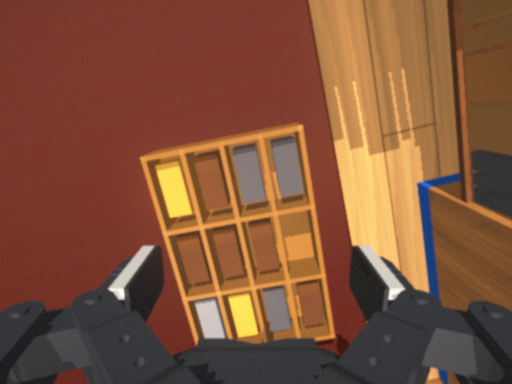

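The wrist view shows the type case under the start pose, which matches the state. Now precise fits of the weights and board, plus a helper that turns targets into rows.

```bash
cat >> h.py <<'E'
def weights(p,d,n="top",o=None):
    W=cloud(n,d,o);m=cv2.inRange(cv2.cvtColor(p,cv2.COLOR_RGB2HSV),(20,90,90),(35,255,255))
    W[(d==0)]=9
    m[(W[...,2]<.022)|(W[...,2]>.042)|(abs(W[...,1])>.26)|(W[...,0]>.66)|(W[...,0]<.3)]=0
    k,l,s,c=cv2.connectedComponentsWithStats(m)
    for i in range(1,k):
        if s[i,4]>120:
            q=W[l==i]; (cx,cy),(w,h),a=cv2.minAreaRect((q[:,:2]*1000).astype(np.float32))
            print("px",c[i].round(),"n",s[i,4],"ctr",round(cx,1),round(cy,1),"size",round(w,1),round(h,1),"ang",round(a,1),"z",np.median(q[:,2]).round(4))
def go(x,y,z=None,yaw=None,o=None):
    "yaw: wanted world angle of tool y, deg (mod 180). prints tool shift (before turning) and turn"
    o=o or r.get_obs();M=R.from_rotvec(o["orientation"]).as_matrix();t=o["tcp_pos"]
    s=M.T@(np.array([x,y,t[2] if z is None else z])-t)
    a=np.degrees(np.arctan2(M[1,1],M[0,1]));dy=0 if yaw is None else -((yaw-a+90)%180-90)
    print("shift mm",(s*1000).round(1),"turn",round(dy,1),"tooly now",round(a,1),"tilt",M[:,2].round(3))
E
python3 - <<'E'
from h import *
z=np.load("top0.npz");p,d=z["p"],z["d"];weights(p,d)
W=cloud("top",d);hsv=cv2.cvtColor(p,cv2.COLOR_RGB2HSV)
for nm,lo,hi in(("print",(0,0,200),(179,70,255)),("board",(8,20,150),(30,255,255))):
    m=cv2.inRange(hsv,lo,hi);m2=0*m;m2[138:212,92:160]=m[138:212,92:160]
    k,l,s,c=cv2.connectedComponentsWithStats(m2);i=1+s[1:,4].argmax();q=W[l==i]
    A=np.c_[q[:,:2],np.ones(len(q))];f=np.linalg.lstsq(A,q[:,2],rcond=None)[0]
    print(nm,s[i],cv2.minAreaRect((q[:,:2]*1000).astype(np.float32)),q.mean(0).round(4),f.round(3))
go(.508,.192,.10,90)
E
```

```text
px [186. 177.] n 348 ctr 508.8 192.7 size 43.5 58.5 ang 8.5 z 0.032
px [254. 191.] n 349 ctr 470.9 8.8 size 43.5 58.6 ang 8.0 z 0.0318
px [311. 192.] n 349 ctr 466.0 -146.1 size 42.9 59.5 ang 16.9 z 0.0318
print [ 103  149   44   52 1812] ((494.4622802734375, 204.063720703125), (429.695068359375, 126.25719451904297), 81.96675872802734) [0.516  0.3587 0.0365] [-0.118 -1.372  0.59 ]
board [  99  144   52   61 1771] ((497.82537841796875, 215.90972900390625), (452.0880126953125, 148.43173217773438), 82.83098602294922) [0.5165 0.3594 0.034 ] [ 0.065 -0.731  0.263]
shift mm [-446.6 -365.4  145.1] turn -14.0 tooly now 76.0 tilt [-0.    -0.001 -1.   ]
```

Call:
{"name": "arm_command", "arguments": {"plan": "-0.0373 -0.0304 0.010 0;-0.0373 -0.0304 0.010 0;-0.0373 -0.0304 0.010 0;-0.0373 -0.0304 0.010 0;-0.0373 -0.0304 0.010 0;-0.0373 -0.0304 0.010 0;-0.0373 -0.0304 0.010 0;-0.0373 -0.0304 0.010 0;-0.0373 -0.0304 0.010 0;-0.0373 -0.0304 0.010 0;-0.0373 -0.0304 0.010 0;-0.0373 -0.0304 0.010 0;0 0 0 -7.5;0 0 0 -7.5;0 0 0 -7.5;0 0 0 0;0 0 0 0", "hand": -1, "grip_force": 20}}

```text
clock: 2.28
tcp_pos: [0.5092, 0.1929, 0.1252]
orientation: [0.23, -3.133, 0.0]
contact_force: [-0.9, -0.7, 1.0]
grip_width: 0.0854
gripper_force: 0.0
```

```bash
python3 - <<'E'
from h import *
o=r.get_obs();p,d=eyes.grab_frame("wrist");cv2.imwrite("pics/w1.png",p[...,::-1])
weights(p,d,"wrist",o);go(.5088,.1927,.02,98.5,o);print(o["clock"],o["tcp_pos"],o["contact_force"])
# board robust from top depth
z=np.load("top0.npz");W=cloud("top",z["d"]);q=W[140:212,95:158].reshape(-1,3)
q=q[(q[:,2]>.008)&(q[:,2]<.06)&(abs(q[:,1]-.36)<.09)&(abs(q[:,0]-.517)<.09)]
for _ in range(8):
    A=np.c_[q[:,:2],np.ones(len(q))];f=np.linalg.lstsq(A,q[:,2],rcond=None)[0];e=abs(q[:,2]-A@f);q=q[e<max(.003,2.5*np.median(e))] if _<7 else q
rc=cv2.minAreaRect((q[:,:2]*1000).astype(np.float32));print(f,len(q),rc,"z",np.r_[np.array(rc[0])/1000,1]@f,np.degrees(np.arctan(np.hypot(*f[:2]))),np.degrees(np.arctan2(f[1],f[0])))
E
```

```text
shift mm [  0.4  -0.2 105.2] turn -0.1 tooly now 98.4 tilt [-0. -0. -1.]
2.275 [0.50916252 0.19293979 0.12522048] [-0.93561591 -0.65153552  0.98286471]
[ 0.24875232 -0.03659244 -0.08533246] 2195 ((517.9089965820312, 359.8409729003906), (131.92416381835938, 146.77362060546875), 82.2940902709961) z 0.03033114641959972 14.113296234702991 -8.368414403162618
```

View pics/w1.png

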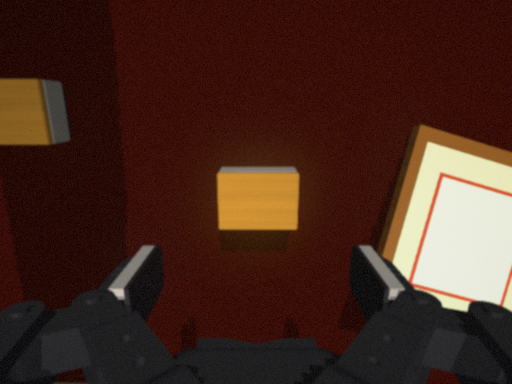

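The wrist view shows weight A centred between the pads at about (258,199), square to the tool, with the board's edge to the right. Descend and read the force.

Call:
{"name": "arm_command", "arguments": {"plan": "0 0 0.025 0;0 0 0.025 0;0 0 0.02 0;0 0 0.02 0;0 0 0.01 0;0 0 0.005 0;0 0 0 0;0 0 0 0"}}

```text
clock: 3.32
tcp_pos: [0.5097, 0.1932, 0.0209]
orientation: [-0.233, 3.132, 0.001]
contact_force: [0.6, 0.0, 0.9]
grip_width: 0.0853
gripper_force: 0.0
```

Call:
{"name": "arm_command", "arguments": {"plan": "0 0 0 0;0 0 0 0;0 0 0 0;0 0 0 0;0 0 0 0;0 0 0 0", "hand": 1, "grip_force": 20}}

```text
clock: 4.08
tcp_pos: [0.5096, 0.1932, 0.0208]
orientation: [-0.234, 3.132, 0.001]
contact_force: [-1.4, -0.5, 5.8]
grip_width: 0.0598
gripper_force: 23.0
```

Call:
{"name": "arm_command", "arguments": {"plan": "0 0 -0.0005 0;0 0 0 0"}}

```text
clock: 4.32
tcp_pos: [0.5094, 0.1931, 0.0208]
orientation: [-0.234, 3.133, 0.0]
contact_force: [0.5, -0.7, 1.4]
grip_width: 0.0594
gripper_force: 22.5
```

Call:
{"name": "arm_command", "arguments": {"plan": "-0.004 0 0 0;-0.004 0 0 0;-0.004 0 0 0;-0.004 0 0 0;-0.004 0 0 0;-0.004 0 0 0"}}

```text
clock: 5.08
tcp_pos: [0.5332, 0.1966, 0.0208]
orientation: [0.233, -3.133, 0.0]
contact_force: [-2.1, -0.5, 6.0]
grip_width: 0.0593
gripper_force: 23.0
```

Call:
{"name": "arm_command", "arguments": {"plan": "-0.004 0 0 0;-0.004 0 0 0;-0.004 0 0 0;-0.004 0 0 0;-0.004 0 0 0;-0.004 0 0 0;-0.003 0 0 0"}}

```text
clock: 5.95
tcp_pos: [0.56, 0.2006, 0.0209]
orientation: [-0.233, 3.133, 0.0]
contact_force: [-2.0, -0.4, 5.3]
grip_width: 0.0594
gripper_force: 22.9
```

About 2 N with about 6 N of extra downward load, so A looks slick. Release it and go to B.

Call:
{"name": "arm_command", "arguments": {"plan": "0 0 0 0;0 0 0 0;0 0 0 0;0 0 0 0;0 0 -0.02 0;0 0 -0.03 0;0 0 -0.03 0;0.029 -0.0442 0 0;0.029 -0.0442 0 0;0.029 -0.0442 0 0;0.029 -0.0442 0 0;0 0 0.02 0;0 0 0.02 0;0 0 0 0;0 0 0 0", "hand": -1}}

```text
clock: 7.82
tcp_pos: [0.4719, 0.0087, 0.0619]
orientation: [-0.234, 3.131, 0.0]
contact_force: [0.4, -0.3, 0.2]
grip_width: 0.0855
gripper_force: 0.0
```

```bash
python3 - <<'E'
from h import *
o=r.get_obs();go(.4709,.0088,.0205,98,o)
p,d=eyes.grab_frame("top");np.savez("top1.npz",p=p,d=d);weights(p,d)
E
```

```text
shift mm [ 1.   0.3 41.4] turn 0.5 tooly now 98.5 tilt [ 0.001  0.    -1.   ]
px [184. 158.] n 351 ctr 559.5 199.2 size 43.8 58.9 ang 8.2 z 0.0315
px [311. 192.] n 349 ctr 466.0 -146.1 size 42.9 59.6 ang 16.9 z 0.0317
```

Call:
{"name": "arm_command", "arguments": {"plan": "0.001 0 0.015 0;0 0 0.015 0;0 0 0.008 0;0 0 0.0035 0;0 0 0 0"}}

```text
clock: 8.5
tcp_pos: [0.47, 0.0083, 0.019]
orientation: [0.234, -3.132, 0.0]
contact_force: [0.1, -0.0, 0.3]
grip_width: 0.0852
gripper_force: 0.0
```

Call:
{"name": "arm_command", "arguments": {"plan": "0 0 0 0;0 0 0 0;0 0 0 0;0 0 0 0;0 0 -0.0005 0;0 0 0 0", "hand": 1}}

```text
clock: 9.25
tcp_pos: [0.4701, 0.0083, 0.0197]
orientation: [0.234, -3.133, 0.0]
contact_force: [-0.6, -0.0, 0.2]
grip_width: 0.0596
gripper_force: 23.1
```

Call:
{"name": "arm_command", "arguments": {"plan": "-0.004 0 0 0;-0.004 0 0 0;-0.004 0 0 0;-0.004 0 0 0;-0.004 0 0 0;-0.004 0 0 0"}}

```text
clock: 10.0
tcp_pos: [0.4941, 0.012, 0.0197]
orientation: [0.234, -3.133, -0.0]
contact_force: [-1.5, 0.2, 0.7]
grip_width: 0.0597
gripper_force: 23.2
```

Call:
{"name": "arm_command", "arguments": {"plan": "-0.004 0 0 0;-0.004 0 0 0;-0.004 0 0 0;-0.004 0 0 0;-0.004 0 0 0;-0.004 0 0 0;-0.003 0 0 0"}}

```text
clock: 10.88
tcp_pos: [0.5209, 0.016, 0.0198]
orientation: [-0.234, 3.133, 0.0]
contact_force: [-0.7, 0.1, -0.5]
grip_width: 0.0595
gripper_force: 22.9
```

Call:
{"name": "arm_command", "arguments": {"plan": "0 0 0 0;0 0 0 0;0 0 0 0;0 0 0 0;0 0 -0.02 0;0 0 -0.03 0;0 0 -0.03 0;0.0195 -0.0381 0 0;0.0195 -0.0381 0 0;0.0195 -0.0381 0 0;0.0195 -0.0381 0 0;0 0 0.02 -8.4;0 0 0.02 0;0 0 0 0;0 0 0 0", "hand": -1}}

```text
clock: 12.75
tcp_pos: [0.4664, -0.1464, 0.0603]
orientation: [-0.462, 3.107, -0.0]
contact_force: [0.4, -0.1, -0.0]
grip_width: 0.085
gripper_force: 0.0
```

```bash
python3 - <<'E'
from h import *
o=r.get_obs();go(.466,-.1461,.0200,106.9,o)
p,d=eyes.grab_frame("top");np.savez("top2.npz",p=p,d=d);weights(p,d)
E
```

```text
shift mm [ 0.3  0.4 40.3] turn 0.0 tooly now 106.9 tilt [ 0. -0. -1.]
px [184. 158.] n 356 ctr 559.7 199.8 size 43.7 59.8 ang 9.1 z 0.0313
px [252. 172.] n 349 ctr 521.5 15.2 size 43.7 58.6 ang 8.0 z 0.032
```

Call:
{"name": "arm_command", "arguments": {"plan": "0 0 0.015 0;0 0 0.015 0;0 0 0.007 0;0 0 0.0035 0;0 0 0 0"}}

```text
clock: 13.42
tcp_pos: [0.466, -0.1464, 0.0191]
orientation: [0.462, -3.107, -0.0]
contact_force: [1.1, 0.1, 1.3]
grip_width: 0.0852
gripper_force: 0.0
```

Call:
{"name": "arm_command", "arguments": {"plan": "0 0 0 0;0 0 0 0;0 0 0 0;0 0 0 0;0 0 -0.0005 0;0 0 0 0", "hand": 1}}

```text
clock: 14.18
tcp_pos: [0.4661, -0.1459, 0.0197]
orientation: [0.463, -3.107, -0.001]
contact_force: [0.0, 2.5, 0.1]
grip_width: 0.0597
gripper_force: 23.5
```

Call:
{"name": "arm_command", "arguments": {"plan": "-0.004 0 0 0;-0.004 0 0 0;-0.004 0 0 0;-0.004 0 0 0;-0.004 0 0 0;-0.004 0 0 0"}}

```text
clock: 14.92
tcp_pos: [0.4798, -0.1425, 0.0192]
orientation: [0.452, -3.092, -0.002]
contact_force: [-17.8, -5.1, 19.2]
grip_width: 0.0596
gripper_force: 26.7
```

Call:
{"name": "arm_command", "arguments": {"plan": "-0.004 0 0 0;-0.004 0 0 0;-0.004 0 0 0;-0.004 0 0 0;-0.004 0 0 0;-0.004 0 0 0;-0.003 0 0 0"}}

```text
clock: 15.8
tcp_pos: [0.5152, -0.1313, 0.0197]
orientation: [-0.463, 3.107, 0.0]
contact_force: [0.1, 0.3, -6.3]
grip_width: 0.0595
gripper_force: 23.6
```

C clearly drags hard: 18 N under a somewhat tilted grip, against 1–2 N for the others. Release it to leave it where the drag ends, and check how far it went.

Call:
{"name": "arm_command", "arguments": {"plan": "0 0 0 0;0 0 0 0;0 0 0 0;0 0 0 0;0 0 -0.03 0;0 0 -0.04 0;0 0 -0.04 0;0 0 0 0;0 0 0 0", "hand": -1}}

```text
clock: 16.92
tcp_pos: [0.5145, -0.1314, 0.1295]
orientation: [0.463, -3.107, -0.0]
contact_force: [-0.7, -0.1, -0.7]
grip_width: 0.0852
gripper_force: 0.0
```

```bash
python3 - <<'E'
from h import *
o=r.get_obs();p,d=eyes.grab_frame("wrist");W=cloud("wrist",d,o);cv2.imwrite("pics/w2.png",p[...,::-1])
m=((abs(W[...,2]-.032)<.006)&(np.hypot(W[...,0]-.51,W[...,1]+.13)<.06)&(d>0)).astype(np.uint8)
k,l,s,c=cv2.connectedComponentsWithStats(m)
for i in range(1,k):
    if s[i,4]>500:
        q=W[l==i];print(c[i],s[i,4],cv2.minAreaRect((q[:,:2]*1000).astype(np.float32)),np.median(q,0))
print(o["tcp_pos"],o["contact_force"]);go(.5152,-.1313,.02,106.9,o)
E
```

```text
[256.44346649 197.26946513] 4431 ((512.4085083007812, -130.92388916015625), (43.85012435913086, 60.12892150878906), 16.994884490966797) [ 0.5113047  -0.13108826  0.03203501]
[ 0.51450529 -0.13141805  0.12950932] [-0.69943793 -0.13646623 -0.70076404]
shift mm [-7.000e-01 -1.000e-01  1.095e+02] turn 0.0 tooly now 106.9 tilt [-0.  0. -1.]
```

View pics/w2.png

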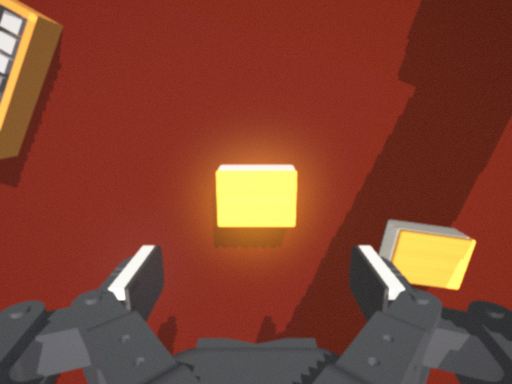

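C sits upright at (0.512, -0.131), centred at about (256,197). It moved 49 mm. Now grip it again slightly higher and lift.

Call:
{"name": "arm_command", "arguments": {"plan": "0.002 0 0.03 0;0 0 0.03 0;0 0 0.025 0;0 0 0.015 0;0 0 0.006 0;0 0 0.002 0;0 0 0 0"}}

```text
clock: 17.85
tcp_pos: [0.5134, -0.1322, 0.0223]
orientation: [-0.462, 3.106, -0.0]
contact_force: [-0.4, -0.1, 0.1]
grip_width: 0.0852
gripper_force: 0.0
```

Call:
{"name": "arm_command", "arguments": {"plan": "0 0 0 0;0 0 0 0;0 0 0 0;0 0 0 0;0 0 0 0", "hand": 1, "grip_force": 40}}

```text
clock: 18.48
tcp_pos: [0.5133, -0.132, 0.0225]
orientation: [-0.462, 3.107, 0.0]
contact_force: [-1.2, 0.3, 5.3]
grip_width: 0.0592
gripper_force: 43.4
```

Call:
{"name": "arm_command", "arguments": {"plan": "0 0 -0.005 0;0 0 -0.01 0;0 0 -0.02 0;0 0 -0.03 0;0 0 -0.03 0;0 0 -0.015 0;0 0 0 0;0 0 0 0"}}

```text
clock: 19.48
tcp_pos: [0.512, -0.1319, 0.1306]
orientation: [0.462, -3.105, -0.001]
contact_force: [-0.9, -0.3, -8.3]
grip_width: 0.0593
gripper_force: 46.5
```

```bash
python3 - <<'E'
from h import *
o=r.get_obs();print(o["tcp_pos"]);go(.514,.3605,.12,82,o)
E
```

```text
[ 0.51195764 -0.13187787  0.13064652]
shift mm [-145.4  470.4   10.8] turn 24.9 tooly now 106.9 tilt [-0.002  0.    -1.   ]
```

Call:
{"name": "arm_command", "arguments": {"plan": "-0.0104 0.0336 0 0;-0.0104 0.0336 0 0;-0.0104 0.0336 0 0;-0.0104 0.0336 0 0;-0.0104 0.0336 0 0;-0.0104 0.0336 0 0;-0.0104 0.0336 0 0;-0.0104 0.0336 0 0;-0.0104 0.0336 0 0;-0.0104 0.0336 0 0;-0.0104 0.0336 0 0;-0.0104 0.0336 0 0;-0.0104 0.0336 0 0;-0.0104 0.0336 0 0;0 0 0 8.3;0 0 0 8.3;0 0 0 8.3;0 0 0 0;0 0 0 0"}}

```text
clock: 21.85
tcp_pos: [0.5148, 0.36, 0.1308]
orientation: [-0.214, -3.133, 0.002]
contact_force: [-0.2, 0.0, -7.4]
grip_width: 0.0591
gripper_force: 46.8
```

```bash
python3 - <<'E'
from h import *
o=r.get_obs();print(o["tcp_pos"]);go(.514,.3605,.062,82,o)
p,d=eyes.grab_frame("wrist");cv2.imwrite("pics/w3.png",p[...,::-1])
E
```

```text
[0.51477841 0.35999119 0.13076994]
shift mm [ 0.8  0.5 68.8] turn 0.2 tooly now 82.2 tilt [-0.001 -0.001 -1.   ]
```

View pics/w3.png

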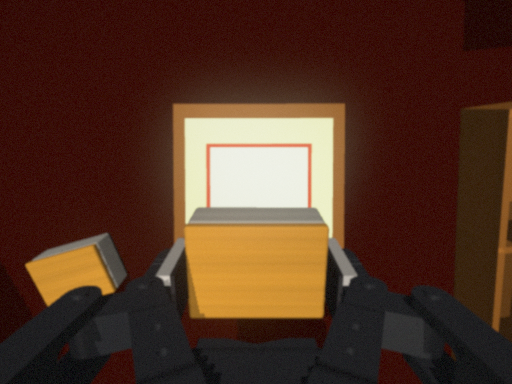

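The wrist view shows the block level in the pads at (257,268), centred and square over the board, whose edges are at columns 174–345. Lower it.

Call:
{"name": "arm_command", "arguments": {"plan": "0.0008 0.0005 0.02 0;0 0 0.02 0;0 0 0.015 0;0 0 0.008 0;0 0 0.004 0;0 0 0 0"}}

```text
clock: 22.65
tcp_pos: [0.5147, 0.3611, 0.0649]
orientation: [0.218, 3.134, 0.0]
contact_force: [-0.6, -0.0, -7.8]
grip_width: 0.0591
gripper_force: 46.7
```

Call:
{"name": "arm_command", "arguments": {"plan": "0 0 0.0015 0;0 0 0.0015 0;0 0 0.0015 0;0 0 0 0", "grip_force": 20}}

```text
clock: 23.15
tcp_pos: [0.5145, 0.3609, 0.0602]
orientation: [-0.218, -3.134, 0.0]
contact_force: [-0.5, -0.0, -7.9]
grip_width: 0.0589
gripper_force: 46.8
```

Call:
{"name": "arm_command", "arguments": {"plan": "0 0 0.001 0;0 0 0.001 0;0 0 0.001 0;0 0 0.001 0;0 0 0 0", "grip_force": 20, "hand": 1}}

```text
clock: 23.78
tcp_pos: [0.5145, 0.361, 0.0569]
orientation: [-0.218, -3.134, -0.0]
contact_force: [-2.7, -2.1, 0.4]
grip_width: 0.0591
gripper_force: 47.8
```

Call:
{"name": "arm_command", "arguments": {"plan": "0 0 0.001 0;0 0 0.001 0;0 0 0.001 0;0 0 0 0;0 0 0 0"}}

```text
clock: 24.4
tcp_pos: [0.5145, 0.361, 0.0565]
orientation: [-0.219, -3.134, -0.001]
contact_force: [-10.9, -6.4, 23.4]
grip_width: 0.059
gripper_force: 50.7
```

Contact is where expected, but the grip stays too firm for the block to pivot. Ease the load, then open just slightly so the block settles between the pads.

Call:
{"name": "arm_command", "arguments": {"plan": "0 0 -0.002 0;0 0 0 0"}}

```text
clock: 24.65
tcp_pos: [0.5145, 0.361, 0.0567]
orientation: [-0.219, -3.134, -0.001]
contact_force: [-5.9, -2.9, 11.0]
grip_width: 0.0591
gripper_force: 48.9
```

Call:
{"name": "arm_command", "arguments": {"plan": "0 0 0 0;0 0 0 0;0 0 0 0;0 0 0 0", "hand": -0.41}}

```text
clock: 25.15
tcp_pos: [0.5151, 0.3612, 0.0554]
orientation: [0.218, 3.133, 0.001]
contact_force: [-0.3, -0.9, -0.0]
grip_width: 0.0602
gripper_force: 0.4
```

Released softly with no load left. Open fully, back out and look.

Call:
{"name": "arm_command", "arguments": {"plan": "0 0 0 0;0 0 0 0;0 0 0 0;0 0 -0.015 0;0 0 -0.03 0;0 0 -0.04 0;0 0 -0.04 0;0 0 0 0;0 0 0 0", "hand": -1}}

```text
clock: 26.28
tcp_pos: [0.5143, 0.3608, 0.1806]
orientation: [0.218, 3.134, 0.0]
contact_force: [0.2, 0.5, -0.8]
grip_width: 0.0852
gripper_force: 0.0
```

```bash
python3 - <<'E'
from h import *
o=r.get_obs();p,d=eyes.grab_frame("wrist");cv2.imwrite("pics/w4.png",p[...,::-1]);W=cloud("wrist",d,o)
m=((W[...,2]>.047)&(np.hypot(W[...,0]-.515,W[...,1]-.36)<.045)&(d>0)).astype(np.uint8)
k,l,s,c=cv2.connectedComponentsWithStats(m);i=1+s[1:,4].argmax();q=W[l==i]
A=np.c_[q[:,:2],np.ones(len(q))]
for _ in range(5):
    f=np.linalg.lstsq(A,q[:,2],rcond=None)[0];k=abs(q[:,2]-A@f)<.003;q,A=q[k],A[k]
print(c[i],cv2.minAreaRect((q[:,:2]*1000).astype(np.float32)),f,np.degrees(np.arctan(np.hypot(*f[:2]))),q.mean(0),o["contact_force"],o["clock"])
p,d=eyes.grab_frame("top");weights(p,d)
E
```

```text
[246.34547445 344.91575857] ((508.154052734375, 361.8216247558594), (87.71771240234375, 31.134939193725586), 83.31642150878906) [-2.44790891  0.4246259   1.31672673] 68.07515660128468 [0.49814057 0.3624964  0.2512527 ] [ 0.16442751  0.50560133 -0.799488  ] 26.275
px [184. 158.] n 354 ctr 559.5 199.6 size 44.3 60.5 ang 8.5 z 0.032
px [252. 172.] n 352 ctr 521.7 15.1 size 43.3 58.8 ang 9.4 z 0.0316
```

View pics/w4.png

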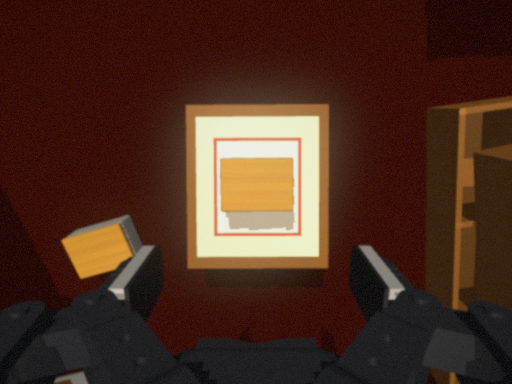

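The block lies at (257,185) within the red frame on the board's middle. Check tilt, position and drift after a pause.

Call:
{"name": "arm_command", "arguments": {"plan": "0 0 0 0;0 0 0 0;0 0 0 0;0 0 0 0;0 0 0 0;0 0 0 0;0 0 0 0;0 0 0 0"}}

```text
clock: 27.38
tcp_pos: [0.5145, 0.3609, 0.1803]
orientation: [0.218, 3.134, 0.0]
contact_force: [-0.4, 0.4, -0.8]
grip_width: 0.0853
gripper_force: 0.0
```

```bash
python3 - <<'E'
from h import *
o=r.get_obs();p,d=eyes.grab_frame("wrist");W=cloud("wrist",d,o)
m=cv2.inRange(cv2.cvtColor(p,cv2.COLOR_RGB2HSV),(8,150,120),(30,255,255));m[:150]=0;m[225:]=0;m[:,:205]=0;m[:,310:]=0
q=W[m>0];A=np.c_[q[:,:2],np.ones(len(q))];f=np.linalg.lstsq(A,q[:,2],rcond=None)[0]
n=np.r_[-f[:2],1];n/=np.linalg.norm(n);c=np.array(cv2.minAreaRect((q[:,:2]*1000).astype(np.float32))[0])/1000
top=np.r_[c,np.r_[c,1]@f];print("n",len(q),"px",np.argwhere(m).mean(0),"tilt",np.degrees(np.arccos(n[2])),"top",top,"sole ctr",top-.032*n,"board [.518 .360 .030]")
E
```

```text
n 3684 px [184.40553746 256.22366992] tilt 13.48511107621945 top [0.49750262 0.36491382 0.06360908] sole ctr [0.49010113 0.36586344 0.0324913 ] board [.518 .360 .030]
```

```bash
python3 - <<'E'
from h import *
o=r.get_obs();p,d=eyes.grab_frame("wrist");W=cloud("wrist",d,o)
for u,v in((256,162),(256,185),(256,208),(225,185),(288,185),(256,110),(256,262)): print(u,v,W[v,u].round(4))
top=np.median(W[180:190,250:262].reshape(-1,3),0);n=np.array([-.249,.037,1]);n/=np.linalg.norm(n);print(top-.032*n)
E
```

```text
256 162 [0.4895 0.3652 0.0563]
256 185 [0.5077 0.3627 0.0597]
256 208 [0.5256 0.3602 0.065 ]
225 185 [0.5041 0.3376 0.0599]
288 185 [0.5112 0.3885 0.0601]
256 110 [0.4497 0.3708 0.0132]
256 262 [0.5834 0.352  0.0471]
[0.51465125 0.36122445 0.02958422]
```

The block lies flat with its sole on the board plane, about 4 mm from the middle, and it isn't drifting. Hand in.

```bash
python3 -c "
from bench import ticket
print(ticket.hand_in())"
```

```text
the job is handed in; nothing more can be done
None
```

The job is handed in: the weight that dragged hard (the rightmost; about 18 N against 1–2 N for the others, though its grip tilted and it may have ridden slightly off the table late in its 49 mm drag) lies flat and still about 4 mm from the middle of the copy board, and the two slick ones stand on the table where their roughly 51 mm drags ended.

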